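# Lever the unbolted print platen loose

### The arm

A 6-joint arm with a two-finger parallel gripper is mounted at the origin on the work surface; the furniture and walls round the work are solid. World frame = base frame: x ahead of the robot, y to its left, z up, the work surface at z = 0. Lengths are in mm, angles in degrees, forces in N, time in s.
With the tool pointing down it reaches from about 275 to 825 mm from the base axis. Payload 5.2 kg.
Tool frame: the origin (TCP) lies midway between the tips of the shut fingers; the grasp point (between the pads) lies ctrl.pinch_z behind it (ctrl.pinch_z is the distance from the TCP to the grasp point, in mm); z points along the fingers, y is the line along which they close (so a half turn about z gives the same grasp; the last joint's range is limited). The gripper opens to 93 mm and grips with 3 to 60 N. Pads are 15 mm wide; open, the fingers measure 128 mm over their backs; the gripper's body (75 mm by 188 mm) begins 65 mm behind the grasp point.
Start: joints at [-75.046, 14.817, 87.949, -0, 77.235, -11.62], TCP at [246.063, -491.892, 218.653] pointing down, gripper open.
Joint ranges: [-179.93, 179.93], [-52.35, 119.4], [10.71, 147.94], [-69.91, 249.91], [12.55, 155.21], [-178.61, 178.61]. Speed limits (degrees/s): [147.25, 147.25, 180, 180, 180, 180].

### API

Orientations are given as a 3x3 rotation matrix whose columns are the frame's x, y, z axes.
In Python, from cell import telemetry, vision, ticket, ctrl gives the robot as it stands. The module is installed in compiled form; this text tells all that it offers.
- The arm moves only by the tool drive_tool, never from a script. Its argument "rows" is a list of rows, each a list of 7 numbers: the opening, from 0 (shut) to 1 (fully open), then the shift along the tool's x, y, z in mm, then the turn, a rotation vector about the tool's x, y, z in rad. A call has 1 to 20 rows; each row shifts and turns the commanded pose from where the row before left it, along the tool's axes as they then stand; what a row does not reach is not made up. A row lasts 1/12 s, in which the tool goes at most 41.7 mm and 7.16 degrees, less where a joint would pass 70% of its speed; a pose out of reach is approached as far as the arm can. A call with a gripper value outside its range is refused whole. The fingers move at their own pace and stop on an object; "grip_force" is the grip in N (left out, the last holds). Time passes only in rows, so rows that do not move let the fingers close. It gives the time, the measured TCP pose, the force, the opening and the grip force at its end, in the units of the state.
- telemetry.observe(): the state, without advancing time (a new reading comes with each control period).
- vision.snapshot(name): name is "side" or "top"; returns the picture (384x512x3 uint8, red, green, blue); there is no depth.
- vision.camera_params(name): a dict with "vfov" (degrees; the focal length in pixels is half the picture's height over the tangent of half this angle, whatever the lens; pixels are square), "cx", "cy" (the principal point, pixels), "k1" (the pictures are not rectified: a ray, as slopes to the right and down, at radius r is drawn at 1 + k1 r^2 times it, then the intrinsics apply), "extrinsics" (4x4, takes a point from camera to world coordinates). Camera axes: x right, y up, looking along -z (the intrinsics and any distortion apply to the point x, -y, -z); pixel columns grow to the right and rows downward; lengths in mm; the calibration is good to about 2 mm. A picture is of the moment at which its call begins. camera_params takes no time and is no camera call.
- ticket.close_job(): hands the job in; it is judged then, once.
The state is a dict: "t": time; "q": joint angles; "joint_velocities": joint speeds; "joint_torque": joint torques, N m; "tool_pos": TCP position; "orientation": TCP orientation; "contact_force": force on the tool from outside, world axes, zero at the start; "torque": the same for the moment, N m; "opening": finger opening in mm; "finger_force": force on a finger pad.
Only numpy, scipy, OpenCV 4.12 (cv2) and the standard library are available. Lean on these libraries where they do the work, as an engineer would, in place of code of your own. Each camera call takes 0.05 s, during which the arm holds its last target. There are 200 camera calls.

### The job

One of the two jammed print platens has had the slide bolt behind it pulled back, away from the platen: lever that one up until it stands at least a centimetre higher, using the pry bar across the steel rod in front of it with the bar's tip under the platen's front lip. Then take the bar out and lay it down flat on the bare table top, wooden side up. Do not touch the beds or platens with the fingers, leave the other platen down, leave both bolts as they are, and do not knock the two ink pots about.

Things in the scene. Friction and masses are not known exactly. Their poses are not given: they have to be found in the camera images.
- bed_drawn: The bed to work on: fixed timber bed 235 x 130 mm whose slide bolt is pulled back. Origin in the table plane, x along the bed away from its fulcrum rod, z up. Base board 12 mm thick, x -80 to +155 mm. A platen lies between side walls (tops z 58 mm); the seat under it begins at x +1 mm, so in front of that a slot stays open under the lip, from z 12 to 44 mm, 100 mm wide.
- bed_home: The bed to leave alone: its bolt is pushed in against the platen. Same shape, size and frame as bed_drawn; stands left or right of it.
- platen_drawn (a joint): Rise of bed_drawn's platen (plywood, 97 x 101 x 16 mm, captive on two upright steel pins), m: 0 fully down, end stop 0.022; starts within 0.002 of down. It is jammed: about 27 N straight up moves it, and it stays at the height where it is left.
- platen_home (a joint): Rise of bed_home's platen, m: 0 fully down; its bolt lets it rise 0.004 at most.
- bolt_drawn (a joint): How far bed_drawn's slide bolt, a round steel bar behind the platen with an upright black tee handle, is pulled back along the bed's +x, m: 0 pushed in, 0.060 fully back. Pushed in, its end enters the platen's rear edge; pulled back, a gap shows between them.
- bolt_home (a joint): The same for bed_home: pushed in, 0.006 or less at the start.
- lip_drawn (a point): Middle of the lower front edge (lip) of bed_drawn's platen, at x -20 mm, z 44 mm in the bed's frame when down; moves up with the platen.
- rod_drawn: Bed_drawn's fixed fulcrum rod; origin at the middle of its top, axes as the bed's: round steel, 10 mm thick, across the bed (along its y) at x -58 mm, top at z 46 mm, between two wooden cheeks 58 mm apart that rise to z 62 mm.
- tee_drawn (a point): Middle of the black tee handle (60 mm wide, 16 mm thick, top 95 mm above the table) of bed_drawn's bolt.
- tee_home (a point): The same of bed_home's bolt; this one stands 40 to 58 mm nearer to its platen.
- pry_bar: Loose flat steel pry bar, 200 x 24 mm, about 0.25 kg, 6 mm thick, the last 22 mm at the tip 4 mm thick; a wooden scale on top makes the handle 13 mm thick (8 to 98 mm behind the origin). Origin: centre of its flat underside; x towards the tip, 100 mm ahead; z up through the scale. Starts flat on the table, scale up.
- bar_tip (a point): Middle of the tip end of the pry bar, on its underside.
- bar_grip (a point): Middle of the pry bar's wooden handle, 55 mm behind the bar's origin.
- ink_pot_a: Small ink pot with screw lid, 60 mm across and 58 mm tall, near the robot, between the two beds' fronts; origin at the centre of its underside.
- ink_pot_b: Small ink pot with screw lid, 58 mm across and 64 mm tall, at the back between the beds; origin at the centre of its underside.

How it is judged:
By the outcome, as a careful person would: the job done as asked, in the order asked, and still so for the second after the job is handed in, with the robot touching nothing.
It also fails if it takes over 51 s, if anything falls off the work surface, if the arm or the gripper's body presses on something with over 40 N, if the wrist force passes 120 N, or if a joint passes its speed limit or range.

## Working session

There is one attempt and no reset: what is moved stays moved. The work goes in short steps, Python scripts to look and compute and a tool call to move; the robot and the scene stay as the last step left them, time stands still between calls to the robot, and variables do not carry over. Pictures are saved under pics/ and viewed, at most 10 in all, crops included, and the job is handed in when it is done.

Besides the shell and the picture viewer there is one more tool, called after "Emit:" as name(argument=value, ...) on one line, values as JSON. drive_tool: Moves the arm, as the interface text tells. Its arguments: {"type":"object","properties":{"rows":{"type":"array","items":{"type":"array","items":{"type":"number"}}},"grip_force":{"type":"number"}},"required":["rows"]}

```bash
mkdir -p pics
cat > h.py <<'E'
import numpy as np, cv2
from cell import telemetry, vision, ticket, ctrl
def snap(n,f,crop=None,s=1):
    im=vision.snapshot(n)
    np.save('pics/last_%s.npy'%n,im)
    save(im,f,crop,s)
def save(im,f,crop=None,s=1):
    if crop: im=im[crop[1]:crop[3],crop[0]:crop[2]]
    im=cv2.resize(im,None,fx=s,fy=s,interpolation=cv2.INTER_CUBIC)
    cv2.imwrite('pics/'+f,im[:,:,::-1])
def ray(n,u,v):
    p=vision.camera_params(n);f=192/np.tan(np.radians(p['vfov'])/2)
    a=np.array([(u-p['cx'])/f,(v-p['cy'])/f]);b=a.copy()
    for _ in range(30): b=a/(1+p['k1']*(b@b))
    E=np.array(p['extrinsics']);return E[:3,3],E[:3,:3]@np.array([b[0],-b[1],-1])
def at(n,u,v,z):
    o,d=ray(n,u,v);return o+d*(z-o[2])/d[2]
def proj(n,P):
    p=vision.camera_params(n);f=192/np.tan(np.radians(p['vfov'])/2)
    E=np.array(p['extrinsics']);c=E[:3,:3].T@(np.array(P,float)-E[:3,3])
    b=np.array([c[0],-c[1]])/-c[2];b=b*(1+p['k1']*(b@b));return f*b+[p['cx'],p['cy']]
E
python3 - <<'E'
from h import *
snap('top','t1.png',None,1.5);snap('side','s1.png',None,1.5)
for n in('top','side'):print(vision.camera_params(n))
print(ctrl.pinch_z,telemetry.observe())
E
```

```text
{'vfov': 44.64262426820267, 'cx': 262.9791982667985, 'cy': 197.278405051328, 'k1': -0.036299519192450766, 'extrinsics': array([[-1.95239720e-02,  9.89563078e-01, -1.42771598e-01,
         4.55779928e+02],
       [-9.99346413e-01, -1.49697324e-02,  3.29037213e-02,
        -8.00901272e+01],
       [ 3.04230551e-02,  1.43320696e-01,  9.89208581e-01,
         1.15911948e+03],
       [ 0.00000000e+00,  0.00000000e+00,  0.00000000e+00,
         1.00000000e+00]])}
{'vfov': 49.60203123243753, 'cx': 256.135524279364, 'cy': 188.69622044289838, 'k1': -0.04245678450819215, 'extrinsics': array([[-9.27446813e-01,  2.35109231e-01, -2.90802441e-01,
         2.56255825e+02],
       [-3.73785522e-01, -6.06246241e-01,  7.01961451e-01,
         7.38039556e+02],
       [-1.12602698e-02,  7.59729652e-01,  6.50141571e-01,
         8.43140051e+02],
       [ 0.00000000e+00,  0.00000000e+00,  0.00000000e+00,
         1.00000000e+00]])}
18.8 {'t': 0.1, 'q': array([-7.50472574e+01,  1.48523751e+01,  8.80019558e+01,  5.92484309e-04,
        7.72376372e+01, -1.16215405e+01]), 'joint_velocities': array([ 0.02649268, -0.08277596, -0.19213898, -0.0093925 , -0.05859261,
       -0.0194639 ]), 'joint_torque': array([ 2.80709501e-03, -4.38206220e+01, -2.84644121e+01,  7.20270281e-02,
        3.61313496e-02, -5.63379308e-05]), 'tool_pos': array([ 245.92636438, -491.4124167 ,  217.94628469]), 'orientation': array([[ 8.94356213e-01,  4.47355340e-01, -4.04419003e-04],
       [ 4.47355399e-01, -8.94354926e-01,  1.55339420e-03],
       [ 3.33225061e-04, -1.57020678e-03, -9.99998712e-01]]), 'contact_force': array([-0.71136979, -0.75942252, -0.34893984]), 'torque': array([0.04948643, 0.0488133 , 0.01167546]), 'finger_force': 0.0, 'opening': 93.3152046411895}
```

View pics/t1.png

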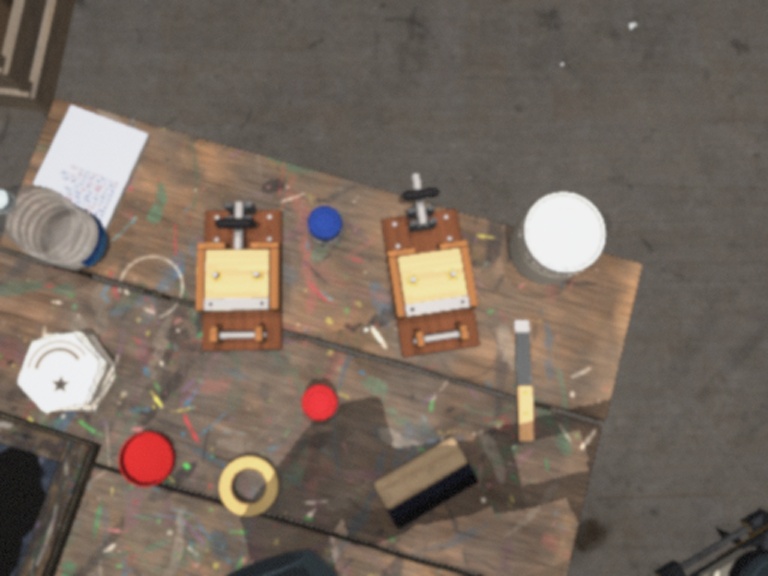

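View pics/s1.png

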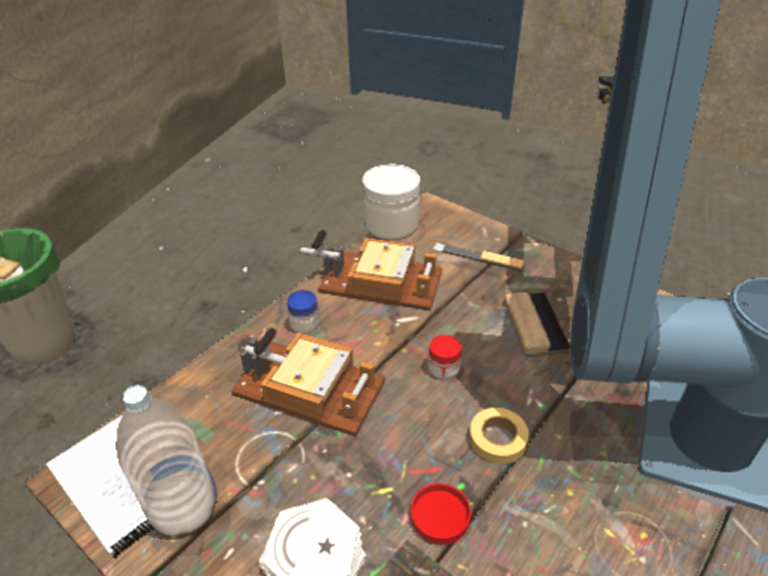

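The top view shows the right-hand bed's tee at (420,194), well back from its platen, so that bed is bed_drawn. The left tee sits against its platen. The bar lies at (522,325)-(526,440) with its tip away from the robot.

Run:
```python
from h import *
im=np.load('pics/last_top.npy'); save(im,'t2.png',(245,105,375,305),3.0)
```

```text
(no output)
```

View pics/t2.png

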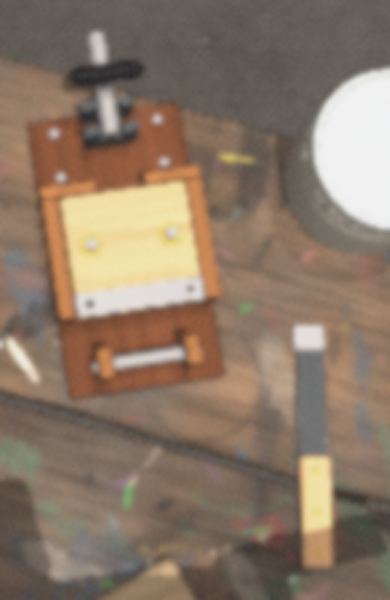

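The crop shows the base-board corners at (30,124), (181,103), (71,398) and (224,374). The rod runs (113,361)-(186,352), the bar's tip edge (294,326)-(325,325), and its handle end (303,568)-(332,567).

Run:
```python
from h import *
g=lambda x,y,z:at('top',245+x/3,105+y/3,z)
C={k:g(*v,12) for k,v in dict(rl=(30,124),rr=(181,103),fl=(71,398),fr=(224,374)).items()}
for k in C:print(k,C[k].round(1))
ax=(C['rl']+C['rr']-C['fl']-C['fr'])[:2]; print('len',np.linalg.norm(ax)/2,'w',np.linalg.norm(C['rl']-C['rr']),np.linalg.norm(C['fl']-C['fr']))
yw=np.degrees(np.arctan2(ax[1],ax[0]));ly=(C['rl']+C['fl']-C['rr']-C['fr'])[:2];print('yaw',yw,np.degrees(np.arctan2(ly[1],ly[0]))-90)
m=sum(C.values())/4; e=ax/np.linalg.norm(ax); o=m[:2]-37.5*e; print('origin',o,'rod pred',o-58*e,'lip',o-20*e)
print('rod',g(113,361,46),g(186,352,46),'mid',(g(105,362,62)+g(195,354,62))/2)
print('lip',(g(80,316,60)+g(203,298,60))/2)
t=(g(294,326,4)+g(325,325,4))/2;h=(g(303,568,13)+g(332,567,13))/2
print('tip',t,'end',h,np.linalg.norm(t-h),'yaw',np.degrees(np.arctan2(*(t-h)[1::-1])),'grip',h+(t-h)*.225)
# side-cam check of predictions
for P in [(*(o-58*e),46),(*(o-20*e),60),tuple(t),tuple(h)]: print((proj('side',P)*1.5).round(1))
```

```text
rl [ 751.3 -100.7   12. ]
rr [ 768.1 -228.5   12. ]
fl [ 521.1 -130.2   12. ]
fr [ 538.5 -256.5   12. ]
len 231.6463657040099 w 128.95257090091573 127.463850004044
yaw 7.134938287384915 7.659693812070543
origin [ 607.55800974 -183.64273354] rod pred [ 550.00713955 -190.84671437] lip [ 587.71288209 -186.12686486]
rod [ 548.01340335 -162.84297857   46.        ] [ 554.2035683  -221.42370081   46.        ] mid [ 548.54912132 -190.89851732   62.        ]
lip [ 589.27065275 -185.60527343   60.        ]
tip [ 578.27687401 -330.89890207    4.        ] end [ 380.54424873 -326.7634128    13.        ] 197.9805378679761 yaw -1.1981408839123087 grip [ 425.03408942 -327.69389789   10.975     ]
[425.8 269.9]
[407.5 261.6]
[433.7 244.4]
[521.5 262.3]
```

Emit:
drive_tool(rows=[[0.7,20.1,-5.2,13,0,0,0],[0.7,20.1,-5.2,13,0,0,0],[0.7,20.1,-5.2,13,0,0,0],[0.7,20.1,-5.2,13,0,0,0],[0.7,20.1,-5.2,13,0,0,0],[0.7,20.1,-5.2,13,0,0,0],[0.7,20.1,-5.2,13,0,0,0],[0.7,20.1,-5.2,13,0,0,0],[0.7,20.1,-5.2,13,0,0,0],[0.7,20.1,-5.2,13,0,0,0],[0.7,20.1,-5.2,13,0,0,0],[0.7,20.1,-5.2,13,0,0,0],[0.7,0,0,0,0,0,0.097],[0.7,0,0,0,0,0,0.097],[0.7,0,0,0,0,0,0.097],[0.7,0,0,0,0,0,0.097],[0.7,0,0,0,0,0,0.097],[0.7,0,0,0,0,0,0]], grip_force=60)

```text
t: 1.6
tool_pos: [433.7, -327.9, 62.3]
orientation: [[1.0, -0.024, -0.001], [-0.024, -1.0, 0.001], [-0.001, -0.001, -1.0]]
contact_force: [-0.3, 0.7, -0.4]
opening: 65.1
finger_force: 0.0
```

Run:
```python
from h import *
snap('top','t3.png',(285,190,385,305),5)
s=telemetry.observe();print(s['t'],s['tool_pos'],s['orientation'],s['opening'])
p=s['tool_pos'];print((proj('top',p)-[285,190])*5)
```

```text
1.65 [ 433.69657883 -327.93726422   62.29638813] [[ 9.99813255e-01 -1.93178272e-02 -5.25440547e-04]
 [-1.93175060e-02 -9.99813214e-01  6.09732928e-04]
 [-5.37121117e-04 -5.99468863e-04 -9.99999676e-01]] 64.95591498639776
[349.49062941 411.64826795]
```

View pics/t3.png

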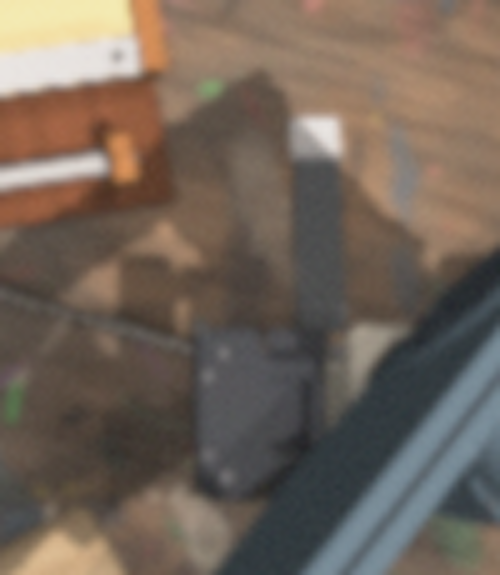

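The bar lies straight under the gripper with its tip at (317,120) in the crop, undisturbed. I'll go down and grip.

Emit:
drive_tool(rows=[[0.7,0,0,15,0,0,0],[0.7,0,0,15,0,0,0],[0.7,0,0,15,0,0,0],[0.7,0,0,10,0,0,0],[0.7,0,0,5,0,0,0],[0.7,0,0,0,0,0,0],[0,0,0,0,0,0,0],[0,0,0,0,0,0,0],[0,0,0,0,0,0,0],[0,0,0,0,0,0,0],[0,0,0,0,0,0,0],[0,0,0,0,0,0,0],[0,0,0,0,0,0,0],[0,0,0,0,0,0,0]], grip_force=60)

```text
t: 2.82
tool_pos: [433.9, -328.0, 2.9]
orientation: [[1.0, -0.021, 0.0], [-0.021, -1.0, 0.0], [0.0, -0.0, -1.0]]
contact_force: [-0.3, 1.8, 3.8]
opening: 23.6
finger_force: 59.9
```

```bash
cat >> h.py <<'E'
from scipy.spatial.transform import Rotation as R
PSI=np.radians(7.3);RODTOP=np.array([549.7,-190.9,46.])
Rb=R.from_euler('z',PSI).as_matrix()
TX,TZ=144.4,2.9
def target(pitch,tipx,c):
    """tool pose: bar pitched tip-down by pitch deg, underside line c above rod top, tip at bed x tipx"""
    p=np.radians(pitch);a=Rb@[np.cos(p),0,-np.sin(p)];up=Rb@[np.sin(p),0,np.cos(p)];y=-Rb[:,1]
    tip=RODTOP+c*up+a*(tipx+58)/np.cos(p)
    return tip-TX*a+TZ*up,np.c_[a,y,-up]
def delta(P,Q):
    s=telemetry.observe();Rt=s['orientation']
    print('t',s['t'],'pos',s['tool_pos'].round(1),'goal',P.round(1),'trans(first, tool axes)',(Rt.T@(P-s['tool_pos'])).round(1),'rotvec',R.from_matrix(Rt.T@Q).as_rotvec().round(4),'F',s['contact_force'].round(1))
E
python3 - <<'E'
from h import *
P,Q=target(17,-95,2.5);delta(P,Q)
P,Q=target(17,-6,2.5);delta(P,Q)
E
```

```text
t 2.8167 pos [ 433.9 -328.     2.9] goal [ 377.6 -212.9  104.7] trans(first, tool axes) [ -58.7 -113.9 -101.8] rotvec [-0.0222 -0.2963 -0.1475] F [-0.3  1.8  3.8]
t 2.8167 pos [ 433.9 -328.     2.9] goal [ 465.9 -201.6   77.5] trans(first, tool axes) [  29.3 -127.1  -74.6] rotvec [-0.0222 -0.2963 -0.1475] F [-0.3  1.8  3.8]
```

Emit:
drive_tool(rows=[[0,0,0,-10,0,0,0],[0,0,0,-20,0,0,0],[0,0,0,-20,0,0,0],[0,0,0,-12,0,0,0],[0,-7.3,-14.2,-5,0,0,0],[0,-7.3,-14.2,-5,0,0,0],[0,-7.3,-14.2,-5,0,0,0],[0,-7.3,-14.2,-5,0,0,0],[0,-7.3,-14.2,-5,0,0,0],[0,-7.3,-14.2,-5,0,0,0],[0,-7.3,-14.2,-5,0,0,0],[0,-7.3,-14.2,-5,0,0,0],[0,0,0,0,-0.0055,-0.074,-0.037],[0,0,0,0,-0.0055,-0.074,-0.037],[0,0,0,0,-0.0055,-0.074,-0.037],[0,0,0,0,-0.0055,-0.074,-0.037],[0,0,0,0,0,0,0],[0,0,0,0,0,0,0]])

```text
t: 4.32
tool_pos: [378.5, -212.9, 104.3]
orientation: [[0.949, 0.128, -0.289], [0.123, -0.992, -0.037], [-0.291, -0.001, -0.957]]
contact_force: [0.6, 0.3, -1.6]
opening: 23.1
finger_force: 59.9
```

Run:
```python
from h import *
delta(*target(17,-95,2.5))
a=vision.snapshot('top');b=vision.snapshot('side')
s=telemetry.observe();Q=s['orientation'];p=s['tool_pos']
tip=p+Q[:,0]*TX+Q[:,2]*TZ
for y in(-12,12):
  P=tip+Q[:,1]*y; print('tip corner',(proj('top',P)),(proj('side',P)))
A=cv2.resize(a[170:270,240:340],None,fx=4,fy=4,interpolation=cv2.INTER_CUBIC)
B=cv2.resize(b[130:230,220:320],None,fx=4,fy=4,interpolation=cv2.INTER_CUBIC)
cv2.imwrite('pics/ab.png',np.hstack([A,B])[:,:,::-1])
```

```text
t 4.3167 pos [ 378.5 -212.9  104.3] goal [ 377.6 -212.9  104.7] trans(first, tool axes) [-1.  -0.1 -0.1] rotvec [-0.0003 -0.001   0.0015] F [ 0.6  0.3 -1.6]
tip corner [292.36692622 239.8904525 ] [295.28868457 180.61564975]
tip corner [302.41392965 238.40837493] [296.75581986 175.69288287]
```

View pics/ab.png

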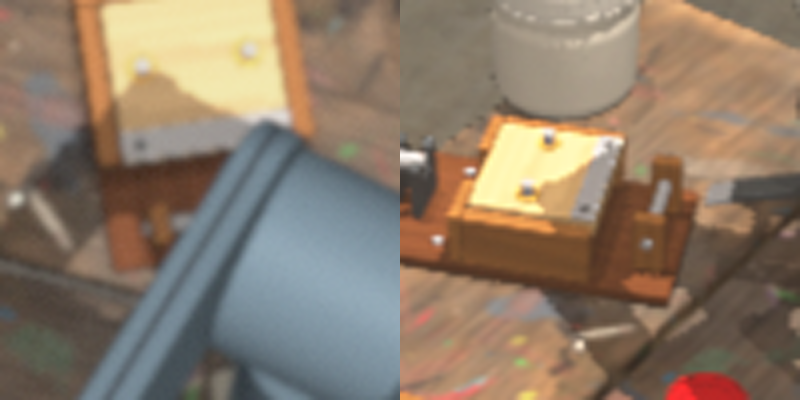

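The right panel (side view) shows the tip at (708,190), in line with and just above the rod mid at (658,197), within about 2 mm of prediction. I'll slide in.

Emit:
drive_tool(rows=[[0,8,0,0,0,0,0],[0,8,0,0,0,0,0],[0,8,0,0,0,0,0],[0,8,0,0,0,0,0],[0,8,0,0,0,0,0],[0,8,0,0,0,0,0],[0,8,0,0,0,0,0],[0,6,0,0,0,0,0],[0,0,0,0,0,0,0],[0,0,0,0,0,0,0]])

```text
t: 5.25
tool_pos: [436.8, -205.6, 86.2]
orientation: [[0.948, 0.128, -0.29], [0.123, -0.992, -0.037], [-0.293, -0.0, -0.956]]
contact_force: [-0.2, 0.3, -1.3]
opening: 23.2
finger_force: 59.9
```

Run:
```python
from h import *
delta(*target(17,-6,2.5))
snap('side','s4.png',(250,130,330,210),7)
s=telemetry.observe();Q=s['orientation'];p=s['tool_pos']
tip=p+Q[:,0]*TX+Q[:,2]*TZ
for y in(-12,12):
  P=tip+Q[:,1]*y; print('tip corner',(proj('side',P)-[250,130])*7)
```

```text
t 5.25 pos [ 436.8 -205.6   86.2] goal [ 465.9 -201.6   77.5] trans(first, tool axes) [30.6 -0.2 -0.2] rotvec [-0.0001  0.0005  0.0012] F [-0.2  0.3 -1.3]
tip corner [179.20936467 366.54983335]
tip corner [191.15224245 332.54683588]
```

View pics/s4.png

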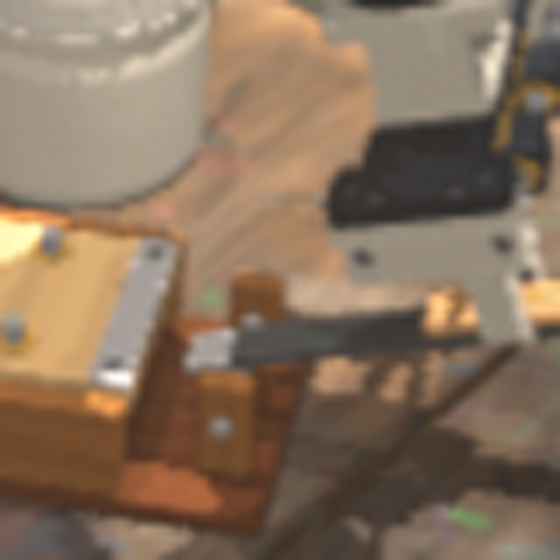

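The bar has passed over the rod between the cheeks, tip at (190,350), with no contact force. I'll push on under the lip.

Emit:
drive_tool(rows=[[0,5,0,0,0,0,0],[0,5,0,0,0,0,0],[0,5,0,0,0,0,0],[0,5,0,0,0,0,0],[0,5,0,0,0,0,0],[0,4,0,0,0,0,0],[0,3,0,0,0,0,0],[0,0,0,0,0,0,0],[0,0,0,0,0,0,0]])

```text
t: 6.05
tool_pos: [467.1, -201.8, 77.0]
orientation: [[0.948, 0.128, -0.29], [0.122, -0.992, -0.037], [-0.293, -0.0, -0.956]]
contact_force: [-0.1, 0.8, -2.7]
opening: 23.0
finger_force: 59.9
```

Run:
```python
from h import *
delta(*target(17,-5,0))
for p in(8,0,-8,-14): delta(*target(p,-5,0))
```

```text
t 6.05 pos [ 467.1 -201.8   77. ] goal [ 466.1 -201.6   74.8] trans(first, tool axes) [-0.2 -0.3  2.4] rotvec [-0.0001  0.0002  0.0008] F [-0.1  0.8 -2.7]
t 6.05 pos [ 467.1 -201.8   77. ] goal [ 460.8 -202.3   61.5] trans(first, tool axes) [-1.4 -0.3 16.7] rotvec [-1.000e-04  1.573e-01  8.000e-04] F [-0.1  0.8 -2.7]
t 6.05 pos [ 467.1 -201.8   77. ] goal [ 459.  -202.5   48.9] trans(first, tool axes) [ 0.5 -0.3 29.3] rotvec [-2.000e-04  2.969e-01  7.000e-04] F [-0.1  0.8 -2.7]
t 6.05 pos [ 467.1 -201.8   77. ] goal [ 460.  -202.4   36.2] trans(first, tool axes) [ 5.2 -0.3 41.1] rotvec [-2.000e-04  4.366e-01  7.000e-04] F [-0.1  0.8 -2.7]
t 6.05 pos [ 467.1 -201.8   77. ] goal [ 462.6 -202.1   27.1] trans(first, tool axes) [10.4 -0.3 49.1] rotvec [-3.000e-04  5.413e-01  7.000e-04] F [-0.1  0.8 -2.7]
```

Emit:
drive_tool(rows=[[0,0,0,1.2,0,0,0],[0,0,0,1.2,0,0,0],[0,0.05,0,2.9,0,0.031,0],[0,0.05,0,2.9,0,0.031,0],[0,0.05,0,2.9,0,0.031,0],[0,0.05,0,2.9,0,0.031,0],[0,0.05,0,2.9,0,0.031,0],[0,0.05,0,2.9,0,0.031,0],[0,0.05,0,2.9,0,0.031,0],[0,0,0,0,0,0,0]])

```text
t: 6.88
tool_pos: [462.9, -202.8, 56.0]
orientation: [[0.989, 0.127, -0.075], [0.126, -0.992, -0.011], [-0.076, 0.001, -0.997]]
contact_force: [1.2, 2.4, 4.7]
opening: 23.4
finger_force: 60.0
```

Run:
```python
from h import *
delta(*target(4.6,-5,0)); delta(*target(-8,-5,0))
```

```text
t 6.8833 pos [ 462.9 -202.8   56. ] goal [ 459.7 -202.4   56.2] trans(first, tool axes) [-3.1 -0.8  0.1] rotvec [ 0.0011 -0.0045 -0.0006] F [1.2 2.4 4.7]
t 6.8833 pos [ 462.9 -202.8   56. ] goal [ 460.  -202.4   36.2] trans(first, tool axes) [-1.3 -0.8 20. ] rotvec [ 0.0011  0.2154 -0.0004] F [1.2 2.4 4.7]
```

Emit:
drive_tool(rows=[[0,-0.2,0,2.9,0,0.031,0],[0,-0.2,0,2.9,0,0.031,0],[0,-0.2,0,2.9,0,0.031,0],[0,-0.2,0,2.9,0,0.031,0],[0,-0.2,0,2.9,0,0.031,0],[0,-0.2,0,2.9,0,0.031,0],[0,-0.2,0,2.9,0,0.031,0],[0,0,0,0,0,0,0],[0,0,0,0,0,0,0]])

```text
t: 7.63
tool_pos: [462.9, -203.3, 36.9]
orientation: [[0.982, 0.127, 0.14], [0.126, -0.992, 0.016], [0.141, 0.002, -0.99]]
contact_force: [1.1, 3.4, 11.4]
opening: 23.5
finger_force: 60.0
```

Run:
```python
from h import *
delta(*target(-8,-5,0)); delta(*target(-14,-5,0))
snap('side','s5.png',(230,130,330,205),7.5)
```

```text
t 7.6333 pos [ 462.9 -203.3   36.9] goal [ 460.  -202.4   36.2] trans(first, tool axes) [-2.8 -1.3  0.3] rotvec [ 0.0023 -0.0019 -0.0001] F [ 1.1  3.4 11.4]
t 7.6333 pos [ 462.9 -203.3   36.9] goal [ 462.6 -202.1   27.1] trans(first, tool axes) [-1.5 -1.3  9.7] rotvec [0.0023 0.1029 0.    ] F [ 1.1  3.4 11.4]
```

View pics/s5.png

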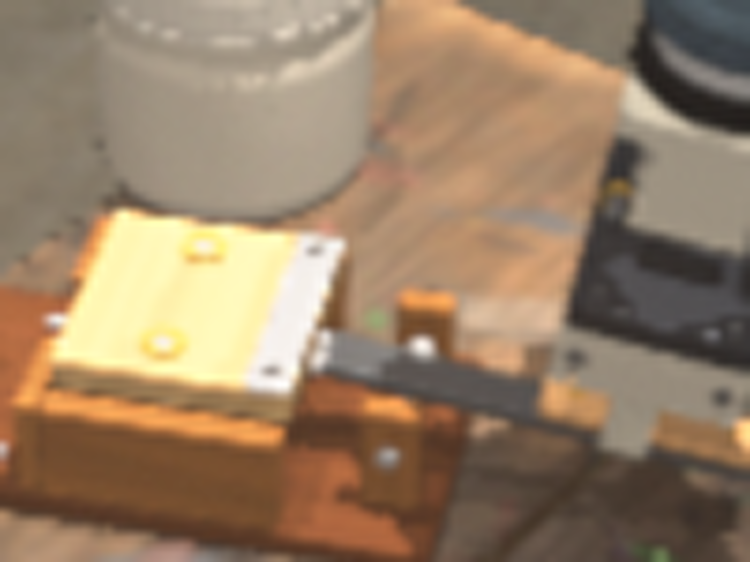

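The platen has clearly risen above the side walls (front edge (270,390)-(345,240)), with the bar tip under its lip. I'll lever further.

Emit:
drive_tool(rows=[[0,-0.2,0,2.9,0,0.031,0],[0,-0.2,0,2.9,0,0.031,0],[0,-0.2,0,2.9,0,0.031,0],[0,-0.2,0,2.9,0,0.031,0],[0,-0.2,0,2.9,0,0.031,0],[0,0,0,0,0,0,0],[0,0,0,0,0,0,0]])

```text
t: 8.27
tool_pos: [465.3, -203.4, 22.9]
orientation: [[0.948, 0.127, 0.291], [0.122, -0.992, 0.035], [0.293, 0.003, -0.956]]
contact_force: [3.4, 4.5, 14.0]
opening: 23.3
finger_force: 60.1
```

Run:
```python
from h import *
delta(*target(-14,-5,0)); delta(*target(-17,-5,0))
snap('side','s6.png',(230,130,330,205),7.5)
# front lip top corners of platen (bed y=+-50.5, x=-20) at various rises
for r in(0,10,14,17):
  for y in(50.5,-50.5):
    P=RODTOP+Rb@[38,y,14+r]; print(r,y,((proj('side',P)-[230,130])*7.5).round())
```

```text
t 8.2667 pos [ 465.3 -203.4   22.9] goal [ 462.6 -202.1   27.1] trans(first, tool axes) [-1.2 -1.7 -4.8] rotvec [ 0.0027 -0.0528  0.0003] F [ 3.4  4.5 14. ]
t 8.2667 pos [ 465.3 -203.4   22.9] goal [ 464.5 -201.8   22.8] trans(first, tool axes) [-0.7 -1.7 -0.1] rotvec [ 0.0027 -0.0005  0.0004] F [ 3.4  4.5 14. ]
0 50.5 [284. 411.]
0 -50.5 [341. 259.]
10 50.5 [284. 392.]
10 -50.5 [341. 240.]
14 50.5 [284. 384.]
14 -50.5 [341. 232.]
17 50.5 [284. 378.]
17 -50.5 [341. 226.]
```

View pics/s6.png

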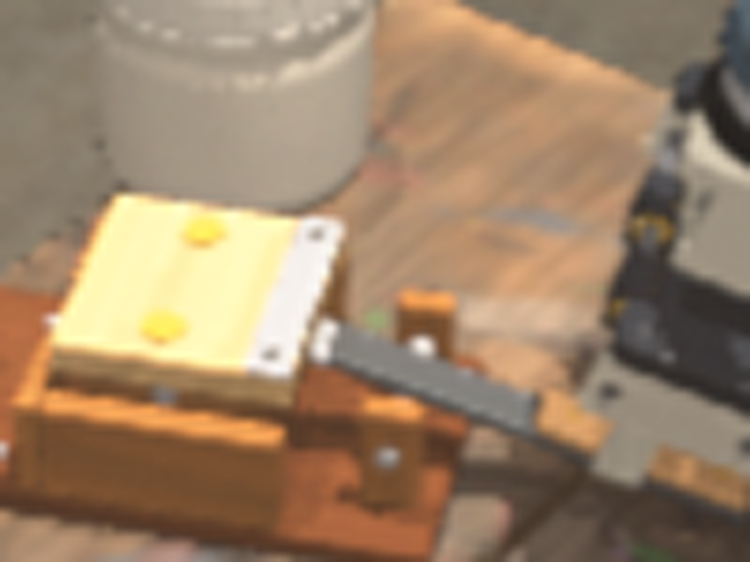

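The platen's front corners are now at (288,376) and (342,220), a rise of about 17 mm. Next I'll unload the bar, draw it back and lift it out.

Emit:
drive_tool(rows=[[0,0,0,-2.9,0,-0.031,0],[0,0,0,-2.9,0,-0.031,0],[0,0,0,-2.9,0,-0.031,0],[0,0,0,-2.9,0,-0.031,0],[0,0,0,-2.9,0,-0.031,0],[0,0,0,-2.9,0,-0.031,0],[0,0,0,-2.9,0,-0.031,0],[0,0,0,-2.9,0,-0.031,0],[0,0,0,-2.9,0,-0.031,0],[0,0,0,-1,0,-0.018,0],[0,-5,0,0,0,0,0],[0,-8,0,0,0,0,0],[0,-8,0,0,0,0,0],[0,-8,0,0,0,0,0],[0,-6,0,0,0,0,0],[0,0,0,0,0,0,0]])

```text
t: 9.65
tool_pos: [421.9, -207.1, 46.9]
orientation: [[0.992, 0.126, -0.007], [0.126, -0.992, 0.001], [-0.006, -0.001, -1.0]]
contact_force: [-2.0, -0.3, 1.1]
opening: 23.2
finger_force: 59.9
```

Run:
```python
from h import *
delta(np.array([433.9,-328,100]),R.from_euler('z',-1.2,degrees=True).as_matrix()@np.diag([1,-1,-1]))
```

```text
t 9.65 pos [ 421.9 -207.1   46.9] goal [ 433.9 -328.   100. ] trans(first, tool axes) [ -3.7 121.3 -53.3] rotvec [-0.0009  0.0065  0.1477] F [-2.  -0.3  1.1]
```

Emit:
drive_tool(rows=[[0,0,0,-10,0,0,0],[0,0,0,-20,0,0,0],[0,0,0,-20,0,0,0],[0,0,0,-18,0,0,0],[0,0,10,0,0,0,0],[0,0,18,0,0,0,0],[0,0,20,0,0,0,0],[0,0,20,0,0,0,0],[0,0,20,0,0,0,0],[0,0,20,0,0,0,0],[0,-4,13.3,0,0,0,0],[0,0,0,0,0,0.0065,0.05],[0,0,0,0,0,0,0.05],[0,0,0,0,0,0,0.048],[0,0,0,20,0,0,0],[0,0,0,20,0,0,0],[0,0,0,15,0,0,0],[0,0,0,0,0,0,0],[0,0,0,0,0,0,0]])

```text
t: 11.23
tool_pos: [435.0, -327.5, 58.6]
orientation: [[1.0, -0.02, -0.001], [-0.02, -1.0, 0.003], [-0.001, -0.003, -1.0]]
contact_force: [-0.4, 0.2, -2.0]
opening: 23.3
finger_force: 59.9
```

Run:
```python
from h import *
delta(np.array([433.9,-328,3.5]),R.from_euler('z',-1.2,degrees=True).as_matrix()@np.diag([1,-1,-1]))
snap('side','s7.png',(225,120,365,225),5)
s=telemetry.observe();Q=s['orientation'];p=s['tool_pos']
for x in(TX,-45,-55):
  for y in(-12,12):
    P=p+Q[:,0]*x+Q[:,2]*TZ+Q[:,1]*y; print(x,y,((proj('side',P)-[225,120])*5).round())
```

```text
t 11.2333 pos [ 435.  -327.5   58.6] goal [ 433.9 -328.     3.5] trans(first, tool axes) [-1.   0.7 55.1] rotvec [-0.003   0.0008  0.0006] F [-0.4  0.2 -2. ]
144.4 -12 [315. 159.]
144.4 12 [327. 139.]
-45 -12 [602. 226.]
-45 12 [611. 205.]
-55 -12 [618. 230.]
-55 12 [627. 209.]
```

View pics/s7.png

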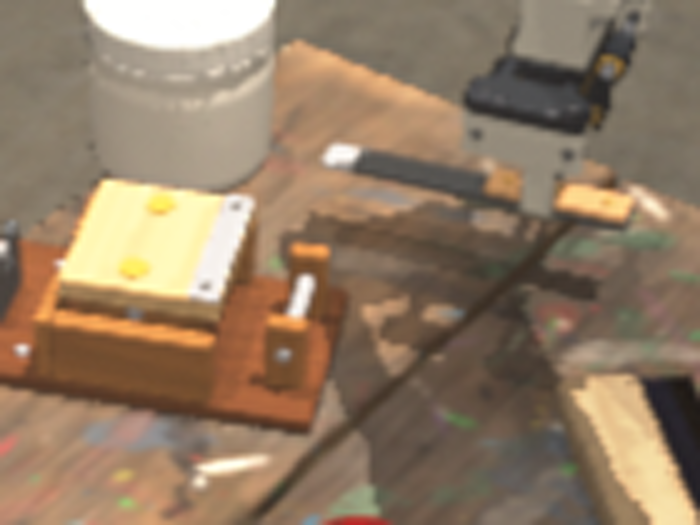

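The platen stays up, and the bar is level in the grip, its tip at (327,153) close to prediction. I'll lay it down.

Emit:
drive_tool(rows=[[0,0,0,15,0,0,0],[0,0,0,15,0,0,0],[0,0,0,12,0,0,0],[0,0,0,8,0,0,0],[0,0,0,3,0,0,0],[0,0,0,2,0,0,0],[0,0,0,0,0,0,0],[0,0,0,0,0,0,0]])

```text
t: 11.95
tool_pos: [436.8, -328.6, 5.8]
orientation: [[1.0, -0.02, 0.003], [-0.02, -1.0, -0.001], [0.003, 0.001, -1.0]]
contact_force: [-0.6, 0.1, -1.7]
opening: 23.1
finger_force: 59.9
```

Emit:
drive_tool(rows=[[0,0,0,0,0,0,0],[0,0,0,1,0,0,0],[0,0,0,0,0,0,0],[0,0,0,0,0,0,0]])

```text
t: 12.28
tool_pos: [436.4, -328.2, 4.3]
orientation: [[1.0, -0.02, 0.002], [-0.02, -1.0, -0.0], [0.002, -0.0, -1.0]]
contact_force: [0.3, 0.6, -2.3]
opening: 23.4
finger_force: 59.9
```

Emit:
drive_tool(rows=[[0,0,0,1,0,0,0],[0,0,0,0.5,0,0,0],[0,0,0,0,0,0,0],[0,0,0,0,0,0,0]])

```text
t: 12.62
tool_pos: [436.4, -328.3, 2.9]
orientation: [[1.0, -0.02, 0.002], [-0.02, -1.0, -0.0], [0.002, -0.0, -1.0]]
contact_force: [-0.2, 0.9, 2.0]
opening: 23.4
finger_force: 59.9
```

Touching the table; release and rise.

Emit:
drive_tool(rows=[[0.6,0,0,0,0,0,0],[0.6,0,0,0,0,0,0],[0.6,0,0,0,0,0,0],[0.6,0,0,0,0,0,0],[0.6,0,0,0,0,0,0],[0.6,0,0,-8,0,0,0],[0.6,0,0,-15,0,0,0],[0.6,0,0,-20,0,0,0],[0.6,0,0,-20,0,0,0],[0.6,0,0,-20,0,0,0],[0.6,0,0,-20,0,0,0],[0.6,0,0,-20,0,0,0],[0.6,0,0,0,0,0,0],[0.6,0,0,0,0,0,0]])

```text
t: 13.78
tool_pos: [436.7, -328.8, 127.0]
orientation: [[1.0, -0.02, 0.004], [-0.02, -1.0, -0.002], [0.004, 0.002, -1.0]]
contact_force: [0.8, -0.0, -0.5]
opening: 55.5
finger_force: 0.0
```

Run:
```python
from h import *
snap('side','s8.png',(130,120,370,300),3.3)
s=telemetry.observe();print(s['t'],s['tool_pos'],s['opening'])
```

```text
13.8333 [ 436.04873712 -328.10371032  125.70490882] 55.85091767867537
```

View pics/s8.png

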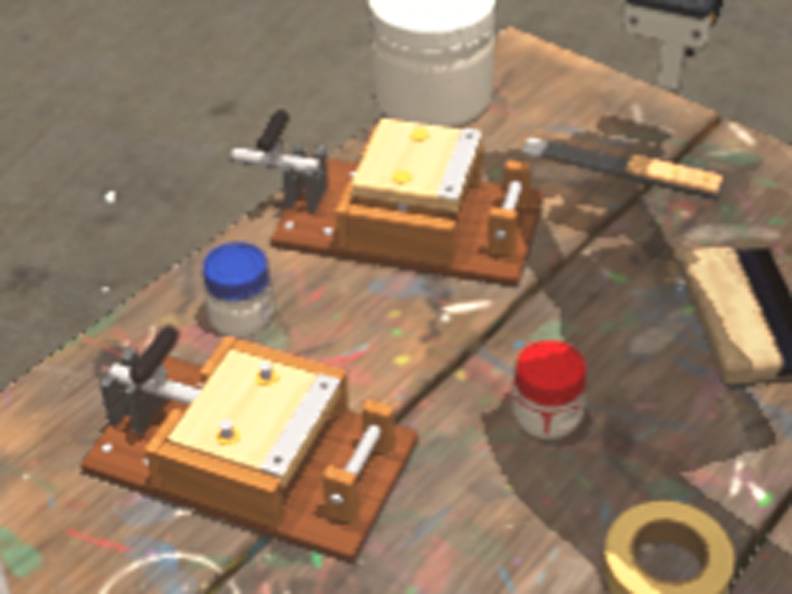

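The drawn platen is up at (415,160) and the home platen is down at (250,410). The bar lies flat with its wooden side up at (525,148)-(720,183), and the bolts and both pots are unmoved.

```bash
python3 -c "
from cell import ticket;print(ticket.close_job())"
```

```text
the job is handed in; nothing more can be done
None
```

Job handed in at about 14 s on the robot clock: in the last picture bed_drawn's platen stands about 17 mm up, the bar lies flat on the bare table wooden side up, and the other platen, both bolts and both ink pots look unmoved.

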